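# Complete the beading kit rack

## Robot

A 7-joint arm with a two-finger parallel gripper is mounted at the origin on the work surface. World frame = base frame: x ahead of the robot, y to its left, z up, the work surface at z = 0. Lengths are in m, angles in rad, forces in N, time in s.
With the tool pointing down it reaches from about 0.4 to 0.85 m from the base axis. Payload 10.4 kg.
Tool frame: the origin (TCP) lies midway between the tips of the shut fingers; the grasp point (between the pads) lies 19 mm behind it (r.grip_depth is the distance from the TCP to the grasp point, in m); z points along the fingers, y is the line along which they close (so a half turn about z gives the same grasp; the last joint's range is limited). The gripper opens to 85 mm and grips with 20 to 120 N. Pads are 22 mm wide; open, the fingers measure 114 mm over their backs; the gripper's body (76 mm by 85 mm) begins 54 mm behind the grasp point. The pads swing forward as they close: fully open they stand 13 mm farther back than shut.
Start: joints at [-1.308, 0.332, -0.065, 1.46, 0.022, 1.35, -0.088], TCP at [0.176, 0.6, 0.231] pointing down, gripper open.
Joint ranges: [-2.6, 2.6], [-0.5, 2.12], [-1.47, 1.34], [0.16, 2.42], [-1.27, 4.41], [0.06, 2.06], [-2.6, 2.6]. Speed limits (rad/s): [2.22, 2.22, 2.79, 2.79, 3.14, 3.14, 3.14].

## Interface

Orientations are given as [roll, pitch, yaw] about the fixed x, y, z axes, in that order (R = Rz(yaw) Ry(pitch) Rx(roll)).
In Python, from rig import r gives the robot as it stands. The module is installed in compiled form; this text tells all that it offers.
- The arm moves only by the shell command python3 -m inch 'ROWS' [FORCE]. ROWS is JSON, a list of rows, each a list of 7 numbers: the finger opening in mm, from 0 to 85.4, then the shift along the tool's x, y, z each as a share of 0.25 m, from -1 to 1, then the turn, a rotation vector about the tool's x, y, z each as a share of 180 degrees, from -1 to 1. A call has 1 to 10 rows; each row shifts and turns the commanded pose from where the row before left it, along the tool's axes as they then stand; what a row does not reach is not made up. A row lasts 1/10 s, in which the tool goes at most 50 mm and 8.59 degrees, less where a joint would pass 70% of its speed; a pose out of reach is approached as far as the arm can. A call with a number of a shift or a turn outside -1 to 1 is refused whole. A call with a gripper value outside its range is refused whole. The fingers move at their own pace and stop on an object; FORCE is the grip in N (left out, the last holds). Time passes only in rows, so rows that do not move let the fingers close. It gives the time, the measured TCP pose, the force, the opening and the grip force at its end, in the units of the state.
- r.get_obs(): the state, without advancing time (a new reading comes with each control period).
- r.capture(name): name is "side" or "top" or "wrist"; returns the picture (384x512x3 uint8, red, green, blue); there is no depth.
- r.camera_params(name): a dict with "mtx" (3x3 intrinsics, pixels), "D" ([k1, k2, p1, p2, k3] as OpenCV has them; the pictures are not rectified), "R" (3x3) and "t" (3): a world point X has camera coordinates R X + t. Camera axes: x right, y down, z forward; pixel columns grow to the right and rows downward; lengths in m; the calibration is good to about 2 mm. A picture is of the moment at which its call begins: read the wrist's pose just before it. camera_params takes no time and is no camera call; for the wrist camera it gives the pose at the moment of the call.
- r.hand_in(): hands the job in; it is judged then, once.
The state is a dict: "time": time; "q": joint angles; "qd": joint speeds; "effort": joint torques, N m; "tcp_pos": TCP position; "tool_rot": TCP orientation; "contact_force": force on the tool from outside, world axes, zero at the start; "ft_torque": the same for the moment, N m; "finger_gap": finger opening in m; "grasp_force": force on a finger pad.
Only numpy, scipy, OpenCV 4.12 (cv2) and the standard library are available. Lean on these libraries where they do the work, as an engineer would, in place of code of your own. Each camera call takes 0.05 s, during which the arm holds its last target. There are 200 camera calls.

## Task

The kit rack on the desk needs one box of each type, bead box, spool cassette and red tin, one per bay, and its middle bay is already filled. From the three boxes lying in front of the rack, slide the two missing types into the two empty bays, gently but fully home so that the spring catch snaps out behind each; how deep each bay is set differs, so feel for the end stop and do not ram it. Leave the duplicate in front where it lies, and do not disturb the box already in the rack, the stock boxes beside it or the glue, jar and wire reel.

Things in the scene. Friction and masses are not known exactly. Their poses are not given: they have to be found in the camera images.
- rack: wooden kit rack fixed to the desk: three equal bays side by side, open towards the robot. x points into the bays, away from the robot, y to the left, z up. Origin: desk level, centre line of the middle bay, 12 mm inside the straight walls' front end. Bays 95 mm wide, centre lines at y = -135, 0, 135 mm; walls 22 mm high; bay floor level with the desk; clear roof strip 43 mm up over x = 100 to 164
- rack_nose (a point): tip of the left divider's nose at desk level (rack x = -32, y = 67.5 mm). The two dividers (y = -67.5 and 67.5) are 40 mm wide, each with a pointed nose of 45 degrees; the outer walls flare outwards to x = -34, so boxes up to about 8 mm off line are guided in
- catch_left (a joint): spring catch of the left bay: 38 mm arm, 15 mm high, on the +y wall, tip 9 mm into the bay, 94 mm before the bay's end stop. The depth of stop and catch was set by hand and is not told: stop at x = 119 to 143 mm. 0 = sprung out, up to 0.32 rad pressed aside. A box going in presses it aside (2 to 9 N of push); when the box is against the stop (last 2 mm) the arm snaps out behind it. Pushing on then only loads the stop
- catch_middle (a joint): spring catch of the middle bay: 38 mm arm, 15 mm high, on the +y wall, tip 9 mm into the bay, 94 mm before the bay's end stop. In this bay the stop lies at x = 131 mm. 0 = sprung out, up to 0.32 rad pressed aside. A box going in presses it aside (2 to 9 N of push); when the box is against the stop (last 2 mm) the arm snaps out behind it. Pushing on then only loads the stop
- catch_right (a joint): spring catch of the right bay: 38 mm arm, 15 mm high, on the +y wall, tip 9 mm into the bay, 94 mm before the bay's end stop. The depth of stop and catch was set by hand and is not told: stop at x = 119 to 143 mm. 0 = sprung out, up to 0.32 rad pressed aside. A box going in presses it aside (2 to 9 N of push); when the box is against the stop (last 2 mm) the arm snaps out behind it. Pushing on then only loads the stop
- beads_front: clear plastic box of green beads, the one that starts on the desk in front of the rack. 90 x 90 mm, 30 mm tall (the cassette's black base is 18 mm tall), 0.2 kg give or take; too wide to hold, slides on the desk with ordinary friction. Origin: centre of its underside, z up, x and y along its sides
- beads_other: clear plastic box of green beads, second one of this type: starts either already home in the middle bay, or as stock on the desk beside the rack (about 300 mm left or right of the middle bay). 90 x 90 mm, 30 mm tall (the cassette's black base is 18 mm tall), 0.2 kg give or take; too wide to hold, slides on the desk with ordinary friction. Origin: centre of its underside, z up, x and y along its sides
- spool_front: black square cassette carrying a white thread spool (86 mm disc on top, blue thread), the one that starts on the desk in front of the rack. 90 x 90 mm, 30 mm tall (the cassette's black base is 18 mm tall), 0.2 kg give or take; too wide to hold, slides on the desk with ordinary friction. Origin: centre of its underside, z up, x and y along its sides
- spool_other: black square cassette carrying a white thread spool (86 mm disc on top, blue thread), second one of this type: starts either already home in the middle bay, or as stock on the desk beside the rack (about 300 mm left or right of the middle bay). 90 x 90 mm, 30 mm tall (the cassette's black base is 18 mm tall), 0.2 kg give or take; too wide to hold, slides on the desk with ordinary friction. Origin: centre of its underside, z up, x and y along its sides
- tin_front: red tin with a pale label on its lid, the one that starts on the desk in front of the rack. 90 x 90 mm, 30 mm tall (the cassette's black base is 18 mm tall), 0.2 kg give or take; too wide to hold, slides on the desk with ordinary friction. Origin: centre of its underside, z up, x and y along its sides
- tin_other: red tin with a pale label on its lid, second one of this type: starts either already home in the middle bay, or as stock on the desk beside the rack (about 300 mm left or right of the middle bay). 90 x 90 mm, 30 mm tall (the cassette's black base is 18 mm tall), 0.2 kg give or take; too wide to hold, slides on the desk with ordinary friction. Origin: centre of its underside, z up, x and y along its sides
- glue: glue bottle, white and blue with an orange cap, 48 mm across, 130 mm tall, standing at the left; origin: centre of its underside
- jar: glass jar with black lid, 64 mm across, 75 mm tall, standing at the right; origin: centre of its underside
- reel: reel of wire, 90 mm across, 42 mm tall, lying at the left; origin: centre of its underside
Mind the look-alikes: they are no part of the job. What is shaped like the spool_front but purple is not meant.

How it is judged:
By the outcome, as a careful person would: the job done as asked, in the order asked, and still so for the second after the job is handed in, with the robot touching nothing.
It also fails if it takes over 72 s, if anything falls off the work surface, if the arm or the gripper's body presses on something with over 40 N, if the wrist force passes 120 N, or if a joint passes its speed limit or range.

## Working session

There is one attempt and no reset: what is moved stays moved. The work goes in short steps, Python scripts to look and compute and a shell command to move; the robot and the scene stay as the last step left them, time stands still between calls to the robot, and variables do not carry over. Pictures are saved under pics/ and viewed, at most 10 in all, crops included, and the job is handed in when it is done.

```bash
mkdir -p pics
python3 - <<'E'
from rig import r
import cv2, numpy as np
for n in ("top","side"):
    im=r.capture(n); cv2.imwrite(f"pics/{n}0.png",im[:,:,::-1])
    p=r.camera_params(n); print(n,p)
o=r.get_obs(); print(o['tcp_pos'],o['tool_rot'],o['time'],o['contact_force'])
E
```

```text
top {'mtx': array([[380.08221275,   0.        , 258.58688603],
       [  0.        , 380.08221275, 190.7652867 ],
       [  0.        ,   0.        ,   1.        ]]), 'D': array([0.03199634, 0.        , 0.        , 0.        , 0.        ]), 'R': array([[ 0.00531223, -0.99998068, -0.00322889],
       [-0.99494181, -0.0049615 , -0.1003303 ],
       [ 0.10031234,  0.00374554, -0.99494895]]), 't': array([0.04943863, 0.4755709 , 1.54274058])}
side {'mtx': array([[437.59320586,   0.        , 258.34772091],
       [  0.        , 437.59320586, 185.05258905],
       [  0.        ,   0.        ,   1.        ]]), 'D': array([0.03043603, 0.        , 0.        , 0.        , 0.        ]), 'R': array([[ 0.71512552, -0.69873981,  0.01892539],
       [-0.34617387, -0.37755365, -0.85884626],
       [ 0.60725542,  0.60763141, -0.51188371]]), 't': array([-0.28453844,  0.23296854,  1.31878669])}
[0.17615393 0.59932059 0.23058011] [-3.14030501e+00  6.56220010e-05  2.85573458e+00] 0.1 [-0.55037906 -0.67580288 -0.12469056]
```

View pics/top0.png

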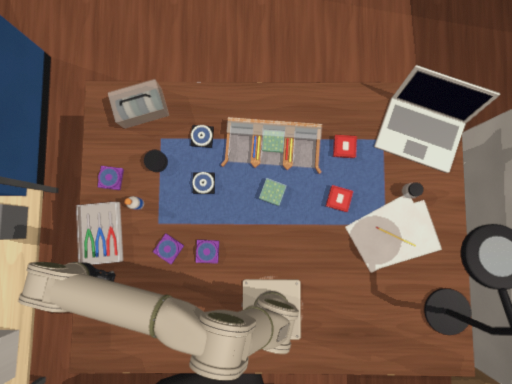

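View pics/side0.png

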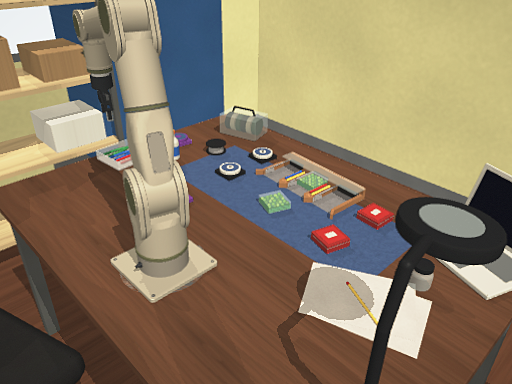

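The top view shows the rack at about (274,143), with green beads already in the middle bay. The front boxes are a spool at (204,183), beads at (272,191) and a tin at (340,198). The stock spool is at (202,135) and the stock tin at (345,146). The purple cassettes at (110,177), (168,248) and (207,251) are look-alikes. So the spool goes in the left bay, the tin in the right bay, and the front beads stay where they are.

```bash
cat > h.py <<'E'
from rig import r
import cv2, numpy as np
def cast(p,uv,z):
    uv=np.array(uv,float).reshape(-1,1,2)
    n=cv2.undistortPoints(uv,p['mtx'],p['D']).reshape(-1,2)
    d=np.c_[n,np.ones(len(n))]@p['R']; c=-p['R'].T@p['t']
    return c+d*((z-c[2])/d[:,2])[:,None]
E
python3 - <<'E'
from h import *
im=cv2.imread("pics/top0.png"); p=r.camera_params("top")
hsv=cv2.cvtColor(im,cv2.COLOR_BGR2HSV)
def blobs(m,z,name,lo=100,hi=900):
    cs,_=cv2.findContours(m.astype(np.uint8)*255,cv2.RETR_EXTERNAL,cv2.CHAIN_APPROX_NONE)
    for c in cs:
        a=cv2.contourArea(c)
        if lo<a<hi:
            w=cast(p,c.reshape(-1,2),z)[:,:2]
            R=cv2.minAreaRect((w*1000).astype(np.float32)); print(name,c.reshape(-1,2).mean(0).round(),np.round(R[0]),np.round(R[1]),round(R[2],1))
H,S,V=hsv[...,0],hsv[...,1],hsv[...,2]
blobs(((H<8)|(H>172))&(S>150)&(V>90),.03,'red')
blobs((H>40)&(H<85)&(S>40)&(V>70),.03,'green')
roi=np.zeros(H.shape,bool); roi[90:230,160:390]=1
blobs((V<45)&roi,.018,'black')
blobs((V>170)&(S<60)&roi,.03,'white',50)
cv2.imwrite("pics/crop1.png",cv2.resize(im[110:220,185:365],None,fx=4.4,fy=4.4,interpolation=cv2.INTER_CUBIC))
E
```

```text
red [339. 198.] [ 446. -277.] [90. 89.] 73.2
red [345. 145.] [ 665. -305.] [95. 94.] 86.0
green [ 89. 244.] [260. 734.] [113.  40.] 3.1
green [272. 192.] [471.  -4.] [86. 86.] 69.8
green [273. 144.] [671.  -5.] [79. 68.] 90.0
white [372. 221.] [ 374. -391.] [105. 177.] 0.4
white [203. 182.] [510. 281.] [83. 82.] 1.0
white [201. 135.] [707. 293.] [84. 82.] 27.2
white [273. 133.] [713.  -8.] [173.  72.] 85.4
white [385. 130.] [ 741. -460.] [ 57. 195.] 88.5
```

View pics/crop1.png

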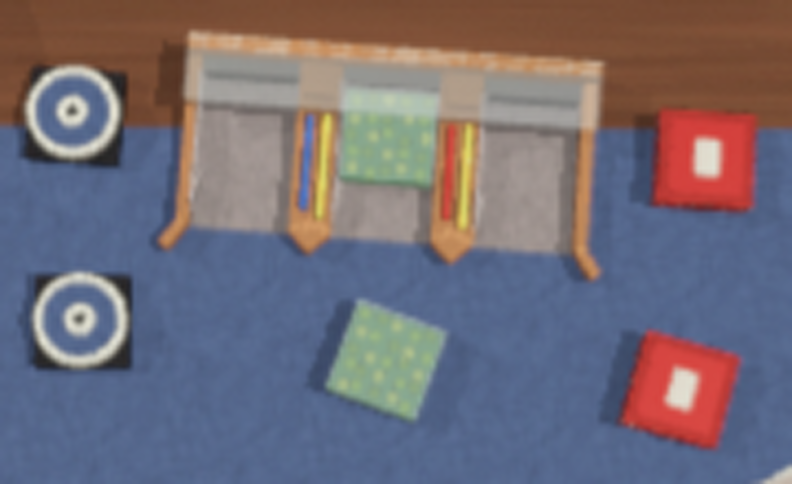

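In the enlarged crop, the front boxes are spool (80,318), beads (387,360) and tin (682,390). The stock spool (73,110) and tin (705,160) sit beside the rack, and the divider noses are at (309,253) and (452,262). The white/black spool is the one meant, not the purple ones.

Run:
```python
from h import *
p=r.camera_params("top")
f=lambda u,v:(u/4.4+185-.4,v/4.4+110-.4)
w=cast(p,[f(309,253),f(452,262)],.022)[:,:2]; b=cast(p,[f(190,33),f(603,63)],.043)[:,:2]
e=cast(p,[f(163,246),f(596,276)],.022)[:,:2]
print(w,b,e)
for q in (w,b,e):
    d=q[1]-q[0]; print(np.linalg.norm(d), np.degrees(np.arctan2(d[0],-d[1])))
yaw=np.arctan2((w[1]-w[0])[0],-(w[1]-w[0])[1])
X=np.array([np.cos(yaw),np.sin(yaw)]);Y=np.array([-X[1],X[0]]);o=w.mean(0)+.032*X
print('origin',o)
for n,q in dict(spool=(.510,.281),beads=(.471,-.004),tin=(.446,-.277)).items(): print(n,(q-o)@X,(q-o)@Y)
sp=cast(p,[f(35,370),f(131,370),f(35,275)],.018); print(sp)
```

```text
[[ 0.57421407  0.06803319]
 [ 0.56625985 -0.06686881]] [[ 0.77987887  0.18123104]
 [ 0.75252267 -0.20747028]] [[ 0.58020846  0.20593413]
 [ 0.55353183 -0.20227649]]
0.1351363044171598 -3.37442119132205
0.3896627654736147 -4.025750217365966
0.40908134915360156 -3.738971177715671
origin [ 0.60218148 -0.00130135]
spool -0.1086381119602716 0.2763860319880007
beads -0.13079518901973233 -0.010415404438285598
tin -0.13968286783986783 -0.2844135963396011
[[0.46240069 0.324761   0.018     ]
 [0.46284587 0.23464803 0.018     ]
 [0.5525218  0.32678961 0.018     ]]
```

```bash
python3 -m inch '[[50,0,0,0,0,0,0.043],[50,0,0,0,0,0,0.043],[50,0,0,0,0,0,0.043],[50,0,0,0,0,0,0.043],[50,0,0,0,0,0,0.043],[50,0,0,0,0,0,0.043],[50,0,0,0,0,0,0.043],[50,0,0,0,0,0,0.043],[50,0,0,0,0,0,0.043],[50,0,0,0,0,0,0.043]]'
python3 -m inch '[[50,-0.084,0.142,0,0,0,0],[50,-0.084,0.142,0,0,0,0],[50,-0.084,0.142,0,0,0,0],[50,-0.084,0.142,0,0,0,0],[50,-0.084,0.142,0,0,0,0],[50,-0.084,0.142,0,0,0,0],[50,-0.084,0.142,0,0,0,0],[50,-0.084,0.142,0,0,0,0],[50,-0.084,0.142,0,0,0,0],[50,-0.084,0.142,0,0,0,0]]'
cat >> h.py <<'E'
O=np.array([.6021,-.0015]); YAW=np.radians(-3.8); X=np.array([np.cos(YAW),np.sin(YAW)]); Y=np.array([-X[1],X[0]])
def rk(w): w=np.atleast_2d(w)[:,:2]-O; return np.c_[w@X,w@Y]*1000
def st():
    o=r.get_obs(); q=np.array(o['tcp_pos']); print('t',round(o['time'],2),'rack mm',rk(q).round(1),'z',round(q[2]*1000,1),'yaw-rack',np.degrees(o['tool_rot'][2]-YAW).round(2),'rot',np.round(o['tool_rot'],3),'F',np.round(o['contact_force'],1),'gap',round(o['finger_gap']*1000,1))
E
python3 - <<'E'
from h import *
st(); im=r.capture("wrist"); cv2.imwrite("pics/w1.png",im[:,:,::-1]); st()
E
```

```text
time: 1.1
tcp_pos: [0.1761, 0.5995, 0.2309]
tool_rot: [-3.141, 0.001, 1.499]
contact_force: [-0.2, 0.8, -0.6]
finger_gap: 0.0499
grasp_force: 0.0
time: 2.1
tcp_pos: [0.5176, 0.3656, 0.231]
tool_rot: [-3.141, 0.0, 1.505]
contact_force: [0.4, 0.7, 0.3]
finger_gap: 0.0502
grasp_force: 0.0
t 2.1 rack mm [[-108.6  360.7]] z 231.0 yaw-rack 90.04 rot [-3.141  0.     1.505] F [0.4 0.7 0.3] gap 50.2
t 2.15 rack mm [[-102.2  354.5]] z 230.9 yaw-rack 89.57 rot [3.139e+00 3.000e-03 1.497e+00] F [ 1.9 -7.8 -1. ] gap 49.7
```

View pics/w1.png

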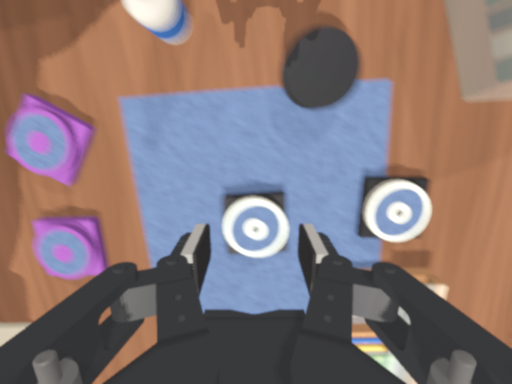

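The wrist view shows the front spool centred at about (255,226), straddled by the fingers, with the stock spool at (397,210), the reel at (320,66), the glue at top left and purple look-alikes at left. I'll measure it by casting.

Run:
```python
from h import *
st(); p=r.camera_params("wrist"); im=r.capture("wrist")
hsv=cv2.cvtColor(im,cv2.COLOR_RGB2HSV); H,S,V=[hsv[...,i] for i in range(3)]
print('cam',(-p['R'].T@p['t']).round(3))
m=((V>150)&(S<60)).astype(np.uint8)*255
cs,_=cv2.findContours(m,cv2.RETR_EXTERNAL,cv2.CHAIN_APPROX_NONE)
for c in cs:
    if cv2.contourArea(c)>800:
        e=cv2.fitEllipse(c); w=cast(p,c.reshape(-1,2),.03); (x,y),rad=cv2.minEnclosingCircle((w[:,:2]*1000).astype(np.float32))
        print(np.round(e[0]),'world',x,y,'rad',rad,'rack',rk(np.array([[x,y]])/1000))
```

```text
t 2.15 rack mm [[-102.2  354.5]] z 230.9 yaw-rack 89.57 rot [3.139e+00 3.000e-03 1.497e+00] F [ 1.9 -7.8 -1. ] gap 49.7
cam [0.528 0.428 0.373]
[247. 221.] world 508.13385009765625 283.338134765625 rad 45.51521682739258 rack [[-112.63689652  277.98440584]]
[389. 206.] world 699.6341552734375 279.0315246582031 rad 59.85900115966797 rack [[ 78.72780502 286.3787361 ]]
[475.  38.] world 797.4989013671875 497.0982666015625 rad 63.34697341918945 rack [[161.92525883 510.45192983]]
```

```bash
python3 -m inch '[[50,0,0,0.15,0,0,0],[50,0,0,0.15,0,0,0],[50,0,0,0.15,0,0,0],[50,0,0,0.15,0,0,0],[50,0,0,0.15,0,0,0],[50,0,0,0.09,0,0,0],[50,0,0,0.04,0,0,0],[50,0,0,0,0,0,0]]'
python3 -c "from h import *; st()"
python3 -m inch '[[50,-0.06,0,0,0,0,0],[50,-0.04,0,0,0,0,0],[50,-0.04,0,0,0,0,0],[50,-0.04,0,0,0,0,0],[50,-0.04,0,0,0,0,0],[50,-0.04,0,0,0,0,0],[50,-0.04,0,0,0,0,0],[50,-0.04,0,0,0,0,0]]'
python3 -c "from h import *; st()"
```

```text
time: 3.0
tcp_pos: [0.5157, 0.3664, 0.0101]
tool_rot: [-3.14, 0.002, 1.505]
contact_force: [-0.9, 0.6, -0.1]
finger_gap: 0.0501
grasp_force: 0.0
t 3.0 rack mm [[-110.5  361.3]] z 10.1 yaw-rack 90.04 rot [-3.140e+00  2.000e-03  1.505e+00] F [-0.9  0.6 -0.1] gap 50.1
time: 3.8
tcp_pos: [0.5116, 0.2828, 0.0125]
tool_rot: [3.14, -0.003, 1.506]
contact_force: [0.5, 5.7, 6.3]
finger_gap: 0.0498
grasp_force: 4.1
t 3.8 rack mm [[-109.1  277.6]] z 12.5 yaw-rack 90.07 rot [ 3.140e+00 -3.000e-03  1.506e+00] F [0.5 5.7 6.3] gap 49.8
```

```bash
cat >> h.py <<'E'
def look(name):
    p=r.camera_params("top"); rgb=r.capture("top"); im=np.ascontiguousarray(rgb[:,:,::-1])
    cv2.imwrite(f"pics/{name}.png",cv2.resize(im[110:240,170:370],None,fx=4,fy=4,interpolation=cv2.INTER_CUBIC))
    hsv=cv2.cvtColor(im,cv2.COLOR_BGR2HSV); H,S,V=[hsv[...,i] for i in range(3)]
    roi=np.zeros(H.shape,bool); roi[110:225,165:365]=1
    for n,m in dict(spool=(V>170)&(S<60),red=((H<8)|(H>172))&(S>150)&(V>90),green=(H>40)&(H<85)&(S>40)&(V>70)).items():
        cs,_=cv2.findContours((m&roi).astype(np.uint8)*255,cv2.RETR_EXTERNAL,cv2.CHAIN_APPROX_NONE)
        for c in cs:
            if cv2.contourArea(c)>90:
                w=rk(cast(p,c.reshape(-1,2),.03)); R=cv2.minAreaRect(w.astype(np.float32)); print(n,c.reshape(-1,2).mean(0).round(),'rack',np.round(R[0]),np.round(R[1]),round(R[2],1))
E
python3 -c "
from h import *
look('p2'); st()"
```

```text
spool [194. 180.] rack [-145.  292.] [296.  97.] 29.0
spool [201. 135.] rack [ 87. 301.] [81. 83.] 4.1
spool [275. 132.] rack [121.   0.] [173.  52.] 89.3
red [339. 198.] rack [-138. -285.] [90. 89.] 77.0
red [345. 145.] rack [  83. -299.] [94. 95.] 0.0
green [272. 192.] rack [-131.  -11.] [86. 86.] 73.6
green [273. 144.] rack [68.  1.] [68. 79.] 3.8
t 3.85 rack mm [[-108.8  275.5]] z 12.5 yaw-rack 89.96 rot [ 3.140e+00 -2.000e-03  1.504e+00] F [-0.   4.1  8.1] gap 50.0
```

View pics/p2.png

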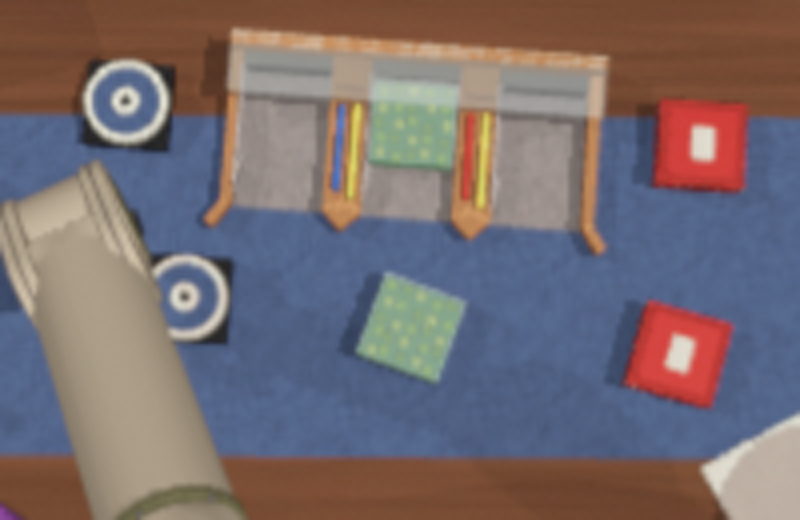

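The arm covers part of the picture. The spool has moved to about (216,184) px, but F_z = 8 N and the short offset suggest the tips are riding on the 18 mm base lip. I'll back off, go lower and push again.

```bash
python3 -m inch '[[50,0.12,0,0,0,0,0],[50,0,0,0.02,0,0,0],[50,0,0,0.016,0,0,0],[50,0,0,0,0,0,0]]'
python3 -m inch '[[50,-0.08,0,0,0,0,0],[50,-0.04,0,0,0,0,0],[50,-0.04,0,0,0,0,0],[50,-0.04,0,0,0,0,0],[50,-0.04,0,0,0,0,0],[50,-0.04,0,0,0,0,0],[50,-0.04,0,0,0,0,0],[50,-0.04,0,0,0,0,0],[50,-0.04,0,0,0,0,0],[50,-0.02,0,0,0,0,0]]'
python3 -c "
from h import *
look('p3'); st()"
```

```text
time: 4.25
tcp_pos: [0.5125, 0.3102, 0.0013]
tool_rot: [-3.14, 0.002, 1.504]
contact_force: [-0.5, -0.3, 0.0]
finger_gap: 0.0501
grasp_force: 0.0
time: 5.25
tcp_pos: [0.5061, 0.2059, 0.0024]
tool_rot: [3.142, 0.0, 1.504]
contact_force: [-0.1, 1.9, 0.2]
finger_gap: 0.0496
grasp_force: 0.6
spool [217. 168.] rack [-65. 236.] [102.  96.] 21.9
spool [201. 135.] rack [ 87. 301.] [81. 83.] 4.1
spool [273. 132.] rack [121.   0.] [173.  52.] 89.3
red [339. 198.] rack [-138. -285.] [90. 89.] 77.0
red [345. 145.] rack [  83. -299.] [94. 95.] 0.0
green [272. 192.] rack [-131.  -11.] [86. 86.] 73.6
green [273. 144.] rack [70.  1.] [63. 79.] 4.0
t 5.3 rack mm [[-109.5  200. ]] z 2.3 yaw-rack 89.94 rot [-3.142  0.     1.503] F [ 0.6 -0.6  0.2] gap 50.1
```

View pics/p3.png

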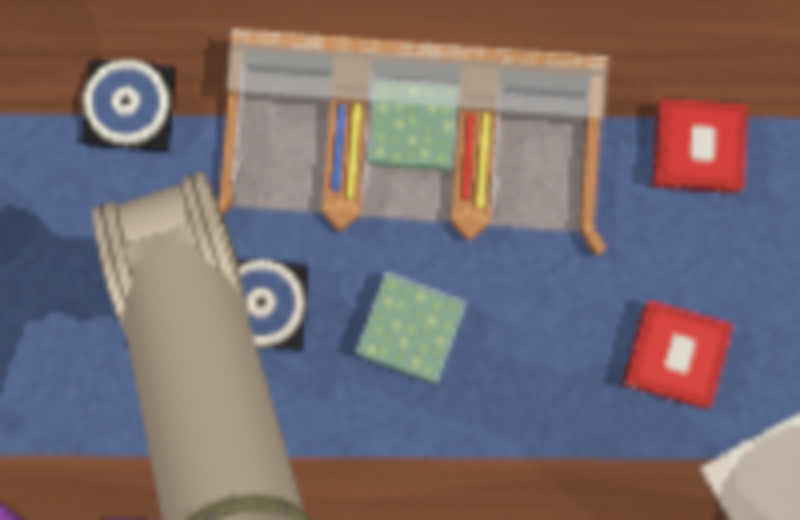

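```bash
python3 -m inch '[[50,-0.02,0,0,0,0,0],[50,-0.016,0,0,0,0,0],[50,0,0,0,0,0,0]]'
python3 -c "from h import *; st()"
python3 -m inch '[[50,0.1,0,0,0,0,0],[50,0,0,-0.12,0,0,0],[50,0,0,-0.12,0,0,0],[50,-0.081,-0.085,0,0,0,0],[50,-0.081,-0.085,0,0,0,0],[50,-0.081,-0.085,0,0,0,0],[50,-0.081,-0.085,0,0,0,0]]'
python3 -m inch '[[50,0,0,0,0,0,0.046],[50,0,0,0,0,0,0.046],[50,0,0,0,0,0,0.046],[50,0,0,0,0,0,0.046],[50,0,0,0,0,0,0.046],[50,0,0,0,0,0,0.045],[50,0,0,0,0,0,0.045],[50,0,0,0,0,0,0.045],[50,0,0,0,0,0,0.045],[50,0,0,0,0,0,0.045]]'
python3 -m inch '[[50,0,0,0,0,0,0.045],[50,0,0,0,0,0,0]]'
python3 - <<'E'
from h import *
st(); p=r.camera_params("wrist"); im=r.capture("wrist"); cv2.imwrite("pics/w2.png",im[:,:,::-1]); print('cam',(-p['R'].T@p['t']).round(3)); print(r.get_obs()['q'])
E
```

```text
time: 5.6
tcp_pos: [0.5055, 0.1977, 0.0023]
tool_rot: [-3.142, 0.0, 1.505]
contact_force: [0.3, 0.4, 0.7]
finger_gap: 0.0502
grasp_force: 0.0
t 5.6 rack mm [[-109.6  192.3]] z 2.3 yaw-rack 90.01 rot [-3.142  0.     1.505] F [0.3 0.4 0.7] gap 50.2
time: 6.3
tcp_pos: [0.416, 0.1471, 0.0622]
tool_rot: [-3.141, 0.0, 1.505]
contact_force: [0.5, 0.5, 1.1]
finger_gap: 0.05
grasp_force: 0.0
time: 7.3
tcp_pos: [0.4169, 0.1478, 0.0622]
tool_rot: [3.141, 0.0, 0.07]
contact_force: [-0.0, 0.3, 0.2]
finger_gap: 0.0503
grasp_force: 0.0
time: 7.5
tcp_pos: [0.4169, 0.1478, 0.0623]
tool_rot: [3.141, 0.0, -0.068]
contact_force: [-0.5, -0.4, 0.1]
finger_gap: 0.0498
grasp_force: 0.0
t 7.5 rack mm [[-194.7  136.7]] z 62.3 yaw-rack -0.1 rot [ 3.141  0.    -0.068] F [-0.5 -0.4  0.1] gap 49.8
cam [0.485 0.143 0.205]
[-0.89803301  0.10984558  0.47857114  2.13274826 -0.06378024  0.91229641
 -2.01632927]
```

View pics/w2.png

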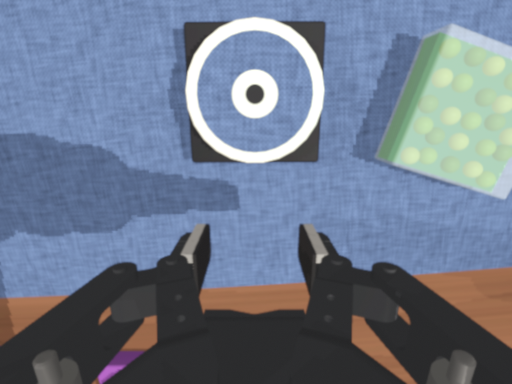

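The spool is square to the tool. Its centre is at (255,93), midway between the fingers, and the beads box is clear at right.

```bash
python3 -c "
from h import *
p=r.camera_params('wrist'); print(rk(cast(p,[(255,91)],.03)), rk(cast(p,[(192,162),(318,161),(184,22),(325,22)],.018)))"
```

```text
[[-113.1897293   136.07883111]] [[-159.623718    180.28404769]
 [-158.73805367   91.51959492]
 [ -71.28187812  180.38233939]
 [ -71.08223108   92.52660336]]
```

```bash
python3 -m inch '[[36,0,0.006,0.1,0,0,0],[36,0,0,0.1,0,0,0],[36,0,0,0.03,0,0,0],[36,0.05,0,0,0,0,0],[36,0.04,0,0,0,0,0],[36,0.04,0,0,0,0,0],[36,0.04,0,0,0,0,0],[36,0.04,0,0,0,0,0]]'
python3 -c "from h import *; st()"
python3 -m inch '[[36,0.04,0,0,0,0,0],[36,0.04,0,0,0,0,0],[36,0.04,0,0,0,0,0],[36,0.04,0,0,0,0,0],[36,0.04,0,0,0,0,0],[36,0.04,0,0,0,0,0],[36,0,0,0,0,0,0]]'
python3 - <<'E'
from h import *
st(); look('p4'); im=r.capture("wrist"); cv2.imwrite("pics/w3.png",im[:,:,::-1])
E
```

```text
time: 8.35
tcp_pos: [0.4703, 0.143, 0.0053]
tool_rot: [-3.141, -0.0, -0.066]
contact_force: [-1.6, 0.4, 2.5]
finger_gap: 0.036
grasp_force: 1.2
t 8.35 rack mm [[-141.1  135.5]] z 5.3 yaw-rack 0.04 rot [-3.141 -0.    -0.066] F [-1.6  0.4  2.5] gap 36.0
time: 9.05
tcp_pos: [0.5308, 0.1385, 0.0049]
tool_rot: [3.141, -0.002, -0.067]
contact_force: [-0.0, -0.2, -0.0]
finger_gap: 0.036
grasp_force: 0.0
t 9.05 rack mm [[-80.5 135. ]] z 4.9 yaw-rack -0.02 rot [ 3.141e+00 -2.000e-03 -6.700e-02] F [-0.  -0.2 -0. ] gap 36.0
spool [236. 181.] rack [-127.  138.] [299.  81.] 11.8
spool [201. 135.] rack [ 87. 301.] [81. 83.] 4.1
spool [273. 132.] rack [121.   0.] [173.  52.] 89.3
red [339. 198.] rack [-138. -286.] [89. 89.] 77.3
red [345. 145.] rack [  83. -299.] [94. 95.] 0.1
green [272. 192.] rack [-131.  -11.] [86. 86.] 73.6
green [273. 144.] rack [68.  1.] [68. 79.] 3.8
```

View pics/w3.png

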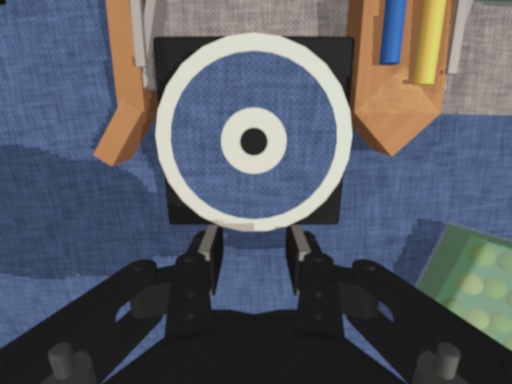

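The spool sits squarely in the mouth of the left bay, centre (254,140). The grey catch on the left wall is just ahead at about (150,40). Now I'll go slowly with a force check between steps.

```bash
cat > chk.py <<'E'
import sys; from h import *
st(); f=-np.array(r.get_obs()['contact_force'][:2])@X; print('push %.1f'%f); sys.exit(f>float(sys.argv[1]))
E
python3 -m inch '[[36,0.02,0,0,0,0,0],[36,0.02,0,0,0,0,0],[36,0.02,0,0,0,0,0],[36,0.02,0,0,0,0,0]]' >/dev/null && python3 chk.py 15 &&
python3 -m inch '[[36,0.02,0,0,0,0,0],[36,0.02,0,0,0,0,0],[36,0.02,0,0,0,0,0]]' >/dev/null && python3 chk.py 15 &&
python3 -m inch '[[36,0.02,0,0,0,0,0],[36,0.02,0,0,0,0,0],[36,0.02,0,0,0,0,0]]' >/dev/null && python3 chk.py 15 &&
python3 -m inch '[[36,0.02,0,0,0,0,0],[36,0.02,0,0,0,0,0],[36,0.02,0,0,0,0,0]]' >/dev/null && python3 chk.py 15 &&
python3 -m inch '[[36,0.02,0,0,0,0,0],[36,0.02,0,0,0,0,0],[36,0.02,0,0,0,0,0]]' >/dev/null && python3 chk.py 15 &&
python3 -m inch '[[36,0.02,0,0,0,0,0],[36,0.02,0,0,0,0,0]]' >/dev/null && python3 chk.py 15
```

```text
t 9.55 rack mm [[-61.8 135.2]] z 4.7 yaw-rack 0.02 rot [ 3.142  0.    -0.066] F [-2.  -1.2 -0.4] gap 36.2
push 1.9False
```

```bash
sed -i 's/sys.exit(f>float(sys.argv\[1\]))/sys.exit(int(f>float(sys.argv[1])))/' chk.py
python3 -m inch '[[36,0.02,0,0,0,0,0],[36,0.02,0,0,0,0,0],[36,0.02,0,0,0,0,0]]' >/dev/null && python3 chk.py 15 &&
python3 -m inch '[[36,0.02,0,0,0,0,0],[36,0.02,0,0,0,0,0],[36,0.02,0,0,0,0,0]]' >/dev/null && python3 chk.py 15 &&
python3 -m inch '[[36,0.02,0,0,0,0,0],[36,0.02,0,0,0,0,0],[36,0.02,0,0,0,0,0]]' >/dev/null && python3 chk.py 15 &&
python3 -m inch '[[36,0.02,0,0,0,0,0],[36,0.02,0,0,0,0,0],[36,0.02,0,0,0,0,0]]' >/dev/null && python3 chk.py 15 &&
python3 -m inch '[[36,0.02,0,0,0,0,0],[36,0.02,0,0,0,0,0],[36,0.01,0,0,0,0,0]]' >/dev/null && python3 chk.py 15
```

```text
t 9.85 rack mm [[-46.7 135.3]] z 4.8 yaw-rack 0.02 rot [-3.142 -0.    -0.066] F [-1.5 -1.2 -1.5] gap 36.2
push 1.5
t 10.15 rack mm [[-31.7 135.3]] z 4.8 yaw-rack 0.02 rot [-3.142 -0.    -0.066] F [-1.3 -1.5 -0. ] gap 35.8
push 1.2
t 10.45 rack mm [[-16.7 135.3]] z 4.8 yaw-rack 0.03 rot [-3.142  0.    -0.066] F [-2.5 -1.   0.7] gap 36.3
push 2.4
t 10.75 rack mm [[ -1.7 135.4]] z 4.8 yaw-rack 0.03 rot [-3.142  0.    -0.066] F [-2.  -0.7  1.4] gap 36.6
push 1.9
t 11.05 rack mm [[ 10.9 135.3]] z 4.8 yaw-rack 0.02 rot [-3.142 -0.    -0.066] F [-3.3 -1.1  2.5] gap 35.7
push 3.2
```

```bash
python3 -m inch '[[36,0.01,0,0,0,0,0],[36,0.008,0,0,0,0,0]]' >/dev/null && python3 chk.py 7 &&
python3 -m inch '[[36,0.008,0,0,0,0,0],[36,0.004,0,0,0,0,0]]' >/dev/null && python3 chk.py 7 &&
python3 -m inch '[[36,0.008,0,0,0,0,0],[36,0.004,0,0,0,0,0]]' >/dev/null && python3 chk.py 7 &&
python3 -m inch '[[36,0.008,0,0,0,0,0],[36,0.004,0,0,0,0,0]]' >/dev/null && python3 chk.py 7 &&
python3 -m inch '[[36,0.008,0,0,0,0,0],[36,0.004,0,0,0,0,0]]' >/dev/null && python3 chk.py 7 &&
python3 -m inch '[[36,0.008,0,0,0,0,0],[36,0.004,0,0,0,0,0]]' >/dev/null && python3 chk.py 7 &&
python3 -m inch '[[36,0.008,0,0,0,0,0],[36,0.004,0,0,0,0,0]]' >/dev/null && python3 chk.py 7 &&
python3 -m inch '[[36,0.008,0,0,0,0,0],[36,0.004,0,0,0,0,0]]' >/dev/null && python3 chk.py 7
```

```text
t 11.25 rack mm [[ 15.  135.4]] z 4.8 yaw-rack 0.03 rot [-3.141  0.    -0.066] F [-3.  -0.9  2. ] gap 35.9
push 3.0
t 11.45 rack mm [[ 18.  135.4]] z 4.8 yaw-rack 0.03 rot [-3.141 -0.    -0.066] F [-2.7 -0.8  1.8] gap 36.2
push 2.6
t 11.65 rack mm [[ 21.  135.4]] z 4.8 yaw-rack 0.03 rot [-3.141 -0.    -0.066] F [-3.5 -0.3  1.9] gap 36.4
push 3.4
t 11.85 rack mm [[ 24.1 135.4]] z 4.8 yaw-rack 0.03 rot [-3.141 -0.    -0.066] F [-3.8 -0.5  2.8] gap 36.2
push 3.8
t 12.05 rack mm [[ 27.1 135.3]] z 4.8 yaw-rack 0.02 rot [-3.142 -0.    -0.066] F [-3.9 -0.6  2.1] gap 36.3
push 3.8
t 12.25 rack mm [[ 30.3 135.5]] z 4.8 yaw-rack 0.03 rot [-3.141e+00 -1.000e-03 -6.600e-02] F [-1.9  0.7 -0.4] gap 36.1
push 1.9
t 12.45 rack mm [[ 32.5 135.7]] z 4.8 yaw-rack 0.04 rot [-3.141e+00  1.000e-03 -6.600e-02] F [-8.5  1.1  7.5] gap 35.8
push 8.6
```

```bash
python3 -m inch '[[36,0.004,0,0,0,0,0],[36,0,0,0,0,0,0]]' >/dev/null; python3 chk.py 7
python3 -m inch '[[36,-0.04,0,0,0,0,0],[36,-0.08,0,0,0,0,0],[36,-0.16,0,0,0,0,0],[36,0,0,-0.18,0,0,0],[36,0,0,-0.18,0,0,0],[36,0,0,-0.18,0,0,0],[36,0.1,0,0,0,0,0],[36,0,0,0,0,0,0],[36,0,0,0,0,0,0]]'
python3 - <<'E'
from h import *
st(); p=r.camera_params('wrist');im=r.capture("wrist"); cv2.imwrite("pics/w4.png",im[:,:,::-1]); np.save('w4p',p,allow_pickle=True)
E
```

```text
t 12.65 rack mm [[ 32.5 135.7]] z 4.7 yaw-rack 0.04 rot [-3.141e+00  3.000e-03 -6.600e-02] F [-9.9  0.2  6.5] gap 35.9
push 9.9
time: 13.55
tcp_pos: [0.5998, 0.1341, 0.1394]
tool_rot: [3.141, -0.0, -0.066]
contact_force: [-0.2, -0.2, 0.4]
finger_gap: 0.0359
grasp_force: 0.0
t 13.55 rack mm [[-11.2 135.2]] z 139.4 yaw-rack 0.01 rot [ 3.141 -0.    -0.066] F [-0.2 -0.2  0.4] gap 35.9
```

View pics/w4.png

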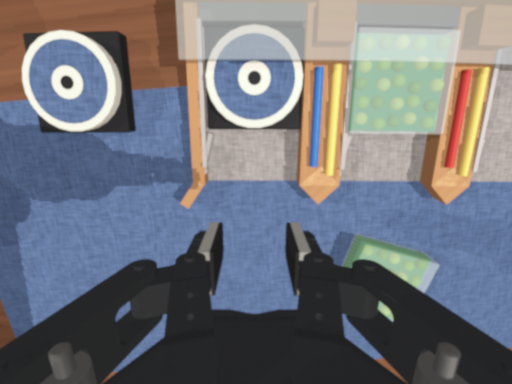

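The left catch is sprung out behind the spool at about (207,145), the same as the middle bay's at (346,150). Next is the tin.

```bash
python3 -m inch '[[60,-0.042,0.169,0,0,0,0],[60,-0.042,0.169,0,0,0,0],[60,-0.042,0.169,0,0,0,0],[60,-0.042,0.169,0,0,0,0],[60,-0.042,0.169,0,0,0,0],[60,-0.042,0.169,0,0,0,0],[60,-0.042,0.169,0,0,0,0],[60,-0.042,0.169,0,0,0,0],[60,-0.042,0.169,0,0,0,0],[60,-0.042,0.169,0,0,0,0]]'
python3 -m inch '[[60,-0.042,0.169,0,0,0,0],[60,-0.042,0.169,0,0,0,0],[60,0,0,0,0,0,-0.046],[60,0,0,0,0,0,-0.046],[60,0,0,0,0,0,-0.046],[60,0,0,0,0,0,-0.046],[60,0,0,0,0,0,-0.046],[60,0,0,0,0,0,-0.045],[60,0,0,0,0,0,-0.045],[60,0,0,0,0,0,-0.045]]'
python3 -m inch '[[60,0,0,0,0,0,-0.045],[60,0,0,0,0,0,-0.045],[60,0,0,0,0,0,-0.045],[60,0,0,0,0,0,0]]'
python3 -c "
from h import *
st(); look('p5'); print(r.get_obs()['q'].round(2))"
```

```text
time: 14.6
tcp_pos: [0.4661, -0.2813, 0.1392]
tool_rot: [-3.141, 0.0, -0.065]
contact_force: [1.0, -0.9, -0.5]
finger_gap: 0.0599
grasp_force: 0.0
time: 15.6
tcp_pos: [0.4403, -0.3626, 0.139]
tool_rot: [-3.14, -0.0, 1.087]
contact_force: [-0.5, -0.1, 0.4]
finger_gap: 0.0599
grasp_force: 0.0
time: 16.0
tcp_pos: [0.4403, -0.3627, 0.1391]
tool_rot: [-3.141, -0.001, 1.507]
contact_force: [0.2, 0.2, -0.4]
finger_gap: 0.0601
grasp_force: 0.0
t 16.0 rack mm [[-137.5 -371.2]] z 139.1 yaw-rack 90.16 rot [-3.141e+00 -1.000e-03  1.507e+00] F [ 0.2  0.2 -0.4] gap 60.1
spool [201. 135.] rack [ 85. 301.] [84. 82.] 31.0
spool [273. 133.] rack [111.   0.] [173.  72.] 89.0
red [339. 198.] rack [-138. -286.] [89. 89.] 77.3
red [345. 145.] rack [  83. -299.] [95. 94.] 89.8
green [272. 192.] rack [-131.  -11.] [86. 86.] 73.6
green [273. 144.] rack [68.  1.] [68. 79.] 3.8
[ 0.19  0.3   0.5   1.75 -0.16  1.13  0.67]
```

```bash
python3 -m inch '[[60,0,0,0.15,0,0,0],[60,0,0,0.15,0,0,0],[60,0,0,0.15,0,0,0],[60,0,0,0.06,0,0,0],[60,0,0,0.03,0,0,0],[60,0,0,0,0,0,0],[60,0.04,0,0,0,0,0],[60,0.04,0,0,0,0,0],[60,0.04,0,0,0,0,0],[60,0.04,0,0,0,0,0]]'
python3 -m inch '[[60,0.04,0,0,0,0,0],[60,0.04,0,0,0,0,0],[60,0.04,0,0,0,0,0],[60,0.04,0,0,0,0,0],[60,0.04,0,0,0,0,0],[60,0.04,0,0,0,0,0],[60,0.04,0,0,0,0,0],[60,0.04,0,0,0,0,0],[60,0.04,0,0,0,0,0],[60,0.04,0,0,0,0,0]]'
python3 -m inch '[[60,0.04,0,0,0,0,0],[60,0.04,0,0,0,0,0],[60,0.04,0,0,0,0,0],[60,0.02,0,0,0,0,0],[60,0.016,0,0,0,0,0],[60,0,0,0,0,0,0]]'
python3 -c "
from h import *
st(); look('p6')"
```

```text
time: 17.05
tcp_pos: [0.4444, -0.3227, 0.0057]
tool_rot: [3.14, 0.001, 1.505]
contact_force: [1.1, -1.8, 0.9]
finger_gap: 0.0602
grasp_force: 0.7
time: 18.05
tcp_pos: [0.4501, -0.2228, 0.0048]
tool_rot: [-3.142, -0.0, 1.505]
contact_force: [-0.2, -2.2, 1.0]
finger_gap: 0.0597
grasp_force: 1.2
time: 18.65
tcp_pos: [0.4526, -0.1839, 0.0046]
tool_rot: [-3.141, -0.001, 1.506]
contact_force: [-0.3, -0.1, -0.0]
finger_gap: 0.0601
grasp_force: 0.0
t 18.65 rack mm [[-137.1 -191.9]] z 4.6 yaw-rack 90.07 rot [-3.141e+00 -1.000e-03  1.506e+00] F [-0.3 -0.1 -0. ] gap 60.1
spool [333. 193.] rack [-148. -244.] [124. 210.] 71.3
spool [201. 135.] rack [ 85. 301.] [84. 82.] 31.0
spool [274. 133.] rack [112.   0.] [173.  72.] 88.9
red [301. 198.] rack [-147. -130.] [79. 87.] 90.0
red [345. 145.] rack [  83. -299.] [95. 94.] 89.8
green [272. 192.] rack [-131.  -10.] [85. 86.] 73.6
green [273. 144.] rack [68.  1.] [68. 79.] 3.8
```

```bash
python3 -m inch '[[50,-0.1,0,0,0,0,0],[50,0,0,-0.13,0,0,0],[50,0,0,-0.13,0,0,0],[50,0.082,-0.076,0,0,0,0],[50,0.082,-0.076,0,0,0,0],[50,0.082,-0.076,0,0,0,0],[50,0.082,-0.076,0,0,0,0]]'
python3 -m inch '[[50,0,0,0,0,0,0.046],[50,0,0,0,0,0,0.046],[50,0,0,0,0,0,0.046],[50,0,0,0,0,0,0.046],[50,0,0,0,0,0,0.046],[50,0,0,0,0,0,0.045],[50,0,0,0,0,0,0.045],[50,0,0,0,0,0,0.045],[50,0,0,0,0,0,0.045],[50,0,0,0,0,0,0.045]]'
python3 -m inch '[[36,0,0,0,0,0,0.045],[36,0,0,0,0,0,0]]'
python3 - <<'E'
from h import *
st(); p=r.camera_params("wrist"); im=r.capture("wrist"); cv2.imwrite("pics/w5.png",im[:,:,::-1]); print(r.get_obs()['q'].round(2))
hsv=cv2.cvtColor(im,cv2.COLOR_RGB2HSV); H,S,V=[hsv[...,i] for i in range(3)]
m=(((H<8)|(H>172))&(S>150)&(V>60)).astype(np.uint8)*255
cs,_=cv2.findContours(m,cv2.RETR_EXTERNAL,cv2.CHAIN_APPROX_NONE)
for c in cs:
    if cv2.contourArea(c)>2000:
        q=c.reshape(-1,2); R=cv2.minAreaRect(rk(cast(p,q,.03)).astype(np.float32)); print(cv2.boundingRect(c),R)
E
```

```text
time: 19.4
tcp_pos: [0.3796, -0.1222, 0.0696]
tool_rot: [-3.141, -0.0, 1.504]
contact_force: [0.4, 0.4, -0.0]
finger_gap: 0.0499
grasp_force: 0.0
time: 20.4
tcp_pos: [0.3803, -0.123, 0.0697]
tool_rot: [-3.141, 0.0, 0.069]
contact_force: [0.3, -0.1, 0.4]
finger_gap: 0.0501
grasp_force: 0.0
time: 20.6
tcp_pos: [0.3803, -0.123, 0.0697]
tool_rot: [-3.141, 0.0, -0.069]
contact_force: [0.2, -0.0, -0.1]
finger_gap: 0.036
grasp_force: 0.0
t 20.6 rack mm [[-213.2 -135.9]] z 69.7 yaw-rack -0.14 rot [-3.141  0.    -0.069] F [ 0.2 -0.  -0.1] gap 36.0
[-0.18 -0.01  0.38  2.22  0.    0.93 -1.43]
(183, 45, 140, 138) ((-147.59341430664062, -135.4299774169922), (87.66958618164062, 87.53843688964844), 89.95021057128906)
```

```bash
python3 -m inch '[[36,0,0,0.1,0,0,0],[36,0,0,0.1,0,0,0],[36,0,0,0.06,0,0,0],[36,0,0,0,0,0,0]]' >/dev/null && python3 chk.py 8 &&
python3 -m inch '[[36,0.02,0,0,0,0,0],[36,0.04,0,0,0,0,0],[36,0.04,0,0,0,0,0],[36,0.04,0,0,0,0,0],[36,0.04,0,0,0,0,0],[36,0.04,0,0,0,0,0],[36,0.04,0,0,0,0,0]]' >/dev/null && python3 chk.py 8 &&
python3 -m inch '[[36,0.04,0,0,0,0,0],[36,0.04,0,0,0,0,0],[36,0.04,0,0,0,0,0],[36,0.04,0,0,0,0,0],[36,0.04,0,0,0,0,0],[36,0.02,0,0,0,0,0],[36,0.02,0,0,0,0,0]]' >/dev/null && python3 chk.py 12
python3 - <<'E'
from h import *
p=r.camera_params("wrist"); im=r.capture("wrist"); cv2.imwrite("pics/w6.png",im[:,:,::-1])
hsv=cv2.cvtColor(im,cv2.COLOR_RGB2HSV); H,S,V=[hsv[...,i] for i in range(3)]
m=(((H<8)|(H>172))&(S>150)&(V>60)).astype(np.uint8)*255
cs,_=cv2.findContours(m,cv2.RETR_EXTERNAL,cv2.CHAIN_APPROX_NONE)
for c in cs:
    if cv2.contourArea(c)>2000:
        q=c.reshape(-1,2); R=cv2.minAreaRect(rk(cast(p,q,.03)).astype(np.float32)); print(cv2.boundingRect(c),R)
E
```

```text
t 21.05 rack mm [[-214.6 -135.8]] z 3.2 yaw-rack 0.24 rot [ 3.141  0.004 -0.062] F [-0.7  0.3 -0.2] gap 36.1
push 0.7
t 21.75 rack mm [[-147.2 -135.7]] z 4.7 yaw-rack 0.03 rot [-3.142  0.    -0.066] F [-2.5  0.4  1.9] gap 36.1
push 2.5
t 22.45 rack mm [[ -87.8 -135.6]] z 4.7 yaw-rack 0.03 rot [-3.141e+00  1.000e-03 -6.600e-02] F [-2.5  0.3  2.7] gap 36.2
push 2.5
(143, 31, 221, 207) ((-32.576934814453125, -135.61570739746094), (88.44230651855469, 88.75909423828125), 0.37266793847084045)
```

Tin is on the centre line and straight. On with the slow push into the catch.

```bash
python3 -m inch '[[36,0.02,0,0,0,0,0],[36,0.02,0,0,0,0,0],[36,0.02,0,0,0,0,0],[36,0.02,0,0,0,0,0]]' >/dev/null && python3 chk.py 13 &&
python3 -m inch '[[36,0.02,0,0,0,0,0],[36,0.02,0,0,0,0,0],[36,0.02,0,0,0,0,0],[36,0.02,0,0,0,0,0]]' >/dev/null && python3 chk.py 13 &&
python3 -m inch '[[36,0.02,0,0,0,0,0],[36,0.02,0,0,0,0,0],[36,0.02,0,0,0,0,0],[36,0.02,0,0,0,0,0]]' >/dev/null && python3 chk.py 13 &&
python3 -m inch '[[36,0.02,0,0,0,0,0],[36,0.02,0,0,0,0,0],[36,0.02,0,0,0,0,0],[36,0.02,0,0,0,0,0]]' >/dev/null && python3 chk.py 13 &&
python3 -m inch '[[36,0.02,0,0,0,0,0],[36,0.02,0,0,0,0,0],[36,0.02,0,0,0,0,0],[36,0.008,0,0,0,0,0]]' >/dev/null && python3 chk.py 8 &&
python3 -m inch '[[36,0.008,0,0,0,0,0],[36,0.004,0,0,0,0,0]]' >/dev/null && python3 chk.py 7 &&
python3 -m inch '[[36,0.008,0,0,0,0,0],[36,0.004,0,0,0,0,0]]' >/dev/null && python3 chk.py 7 &&
python3 -m inch '[[36,0.008,0,0,0,0,0],[36,0.004,0,0,0,0,0]]' >/dev/null && python3 chk.py 7 &&
python3 -m inch '[[36,0.008,0,0,0,0,0],[36,0.004,0,0,0,0,0]]' >/dev/null && python3 chk.py 7 &&
python3 -m inch '[[36,0.008,0,0,0,0,0],[36,0.004,0,0,0,0,0]]' >/dev/null && python3 chk.py 7 &&
python3 -m inch '[[36,0.008,0,0,0,0,0],[36,0.004,0,0,0,0,0]]' >/dev/null && python3 chk.py 7
```

```text
t 22.9 rack mm [[ -68.  -135.7]] z 4.6 yaw-rack 0.02 rot [-3.141e+00  1.000e-03 -6.600e-02] F [-3.2  1.3  0.7] gap 36.3
push 3.3
t 23.3 rack mm [[ -47.5 -135.7]] z 4.7 yaw-rack 0.03 rot [-3.142 -0.    -0.066] F [-2.   0.3 -0.7] gap 36.2
push 2.0
t 23.7 rack mm [[ -27.6 -135.7]] z 4.8 yaw-rack 0.03 rot [-3.142 -0.    -0.066] F [-2.1 -0.5 -0.5] gap 35.8
push 2.1
t 24.1 rack mm [[  -7.5 -135.7]] z 4.8 yaw-rack 0.02 rot [ 3.142 -0.    -0.066] F [-1.6 -0.  -0.8] gap 36.3
push 1.6
t 24.5 rack mm [[   9.6 -135.7]] z 4.8 yaw-rack 0.03 rot [ 3.142 -0.    -0.066] F [-2.1 -1.2 -0.8] gap 35.9
push 2.1
t 24.7 rack mm [[  12.1 -135.7]] z 4.8 yaw-rack 0.02 rot [-3.142 -0.    -0.066] F [-3.  -0.8  0.8] gap 36.0
push 2.9
t 24.9 rack mm [[  15.2 -135.7]] z 4.8 yaw-rack 0.02 rot [-3.142 -0.    -0.066] F [-1.6 -1.4 -0.4] gap 36.1
push 1.5
t 25.1 rack mm [[  18.2 -135.7]] z 4.8 yaw-rack 0.03 rot [ 3.142 -0.    -0.066] F [-2.3 -1.7 -0.1] gap 35.9
push 2.2
t 25.3 rack mm [[  21.3 -135.7]] z 4.8 yaw-rack 0.03 rot [ 3.142 -0.    -0.066] F [-1.3 -1.6 -0.7] gap 36.1
push 1.2
t 25.5 rack mm [[  24.3 -135.7]] z 4.8 yaw-rack 0.02 rot [ 3.142 -0.    -0.066] F [-2.  -1.1  0.5] gap 36.1
push 1.9
t 25.7 rack mm [[  27.4 -135.4]] z 4.8 yaw-rack 0.04 rot [-3.141 -0.    -0.066] F [-1.  -0.2  1.4] gap 35.6
push 1.0
```

```bash
python3 -m inch '[[36,0.004,0,0,0,0,0],[36,0.004,0,0,0,0,0]]' >/dev/null && python3 chk.py 7 &&
python3 -m inch '[[36,0.004,0,0,0,0,0],[36,0.004,0,0,0,0,0]]' >/dev/null && python3 chk.py 7 &&
python3 -m inch '[[36,0.004,0,0,0,0,0],[36,0.004,0,0,0,0,0]]' >/dev/null && python3 chk.py 7 &&
python3 -m inch '[[36,0.004,0,0,0,0,0],[36,0.004,0,0,0,0,0]]' >/dev/null && python3 chk.py 7
```

```text
t 25.9 rack mm [[  28.1 -135.4]] z 4.8 yaw-rack 0.03 rot [-3.141e+00  2.000e-03 -6.600e-02] F [-10.6   2.3   9.2] gap 36.2
push 10.8
```

```bash
python3 -m inch '[[36,-0.04,0,0,0,0,0],[36,-0.08,0,0,0,0,0],[36,-0.16,0,0,0,0,0],[36,0,0,-0.18,0,0,0],[36,0,0,-0.18,0,0,0],[36,0,0,-0.18,0,0,0],[36,0.1,-0.1,0,0,0,0],[36,0,-0.15,0,0,0,0],[36,0,0,0,0,0,0],[36,0,0,0,0,0,0]]'
python3 - <<'E'
from h import *
st(); im=r.capture("wrist"); cv2.imwrite("pics/w7.png",im[:,:,::-1]); look('p7')
E
```

```text
time: 26.9
tcp_pos: [0.5812, -0.0725, 0.1398]
tool_rot: [-3.141, -0.001, -0.064]
contact_force: [0.0, -0.7, -0.4]
finger_gap: 0.0361
grasp_force: 0.0
t 26.9 rack mm [[-16.1 -72.2]] z 139.8 yaw-rack 0.14 rot [-3.141e+00 -1.000e-03 -6.400e-02] F [ 0.  -0.7 -0.4] gap 36.1
spool [201. 135.] rack [ 86. 301.] [82. 82.] 31.0
spool [267. 133.] rack [108.  26.] [131.  60.] 77.8
spool [301. 161.] rack [ -51. -112.] [140. 420.] 86.3
red [345. 145.] rack [  83. -299.] [94. 95.] 0.0
green [270. 192.] rack [-130.   -6.] [75. 86.] 73.6
green [273. 144.] rack [71. -1.] [63. 83.] 4.0
```

View pics/w7.png

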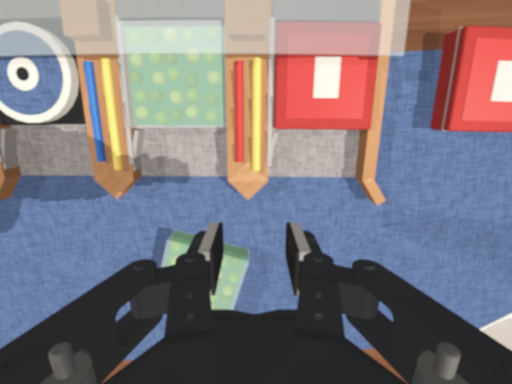

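The tin is in the right bay at (326,75), straight, with its back edge level with the middle bay's beads. The right catch is not clear from this angle. I'll repeat the viewpoint used for the left bay and compare scan lines numerically.

```bash
python3 -m inch '[[36,0.01,0.13,0,0,0,0],[36,0.01,0.12,0,0,0,0],[36,0,0,0,0,0,0],[36,0,0,0,0,0,0]]' >/dev/null
python3 - <<'E'
from h import *
st(); p=r.camera_params("wrist"); im=r.capture("wrist"); a=cv2.imread('pics/w4.png'); b=np.ascontiguousarray(im[:,:,::-1]); cv2.imwrite('pics/w8.png',b)
pa=np.load('w4p.npy',allow_pickle=True).item()
def px(p,x,y,z):
    w=np.r_[O+X*x/1000+Y*y/1000,z/1000]; return cv2.projectPoints(w[None],cv2.Rodrigues(p['R'])[0],p['t'],p['mtx'],p['D'])[0].ravel()
for n,I,q,yc,bx in (('left',a,pa,135,43.5),('mid',a,pa,0,41),('right',b,p,-135,39)):
    g=cv2.cvtColor(I,cv2.COLOR_BGR2GRAY)
    print(n,'box back px',px(q,bx,yc,18).round())
    # rectified strip: rows x from back edge towards mouth, cols y offset from centre, plane z=15
    for dx in (2,-3,-5,-8,-12,-18,-25):
        print(dx,[int(cv2.getRectSubPix(g,(1,1),tuple(map(float,px(q,bx+dx,yc+dy,15))))[0,0]) for dy in range(28,54,2)])
E
```

```text
t 27.4 rack mm [[ -11.4 -137.6]] z 139.7 yaw-rack -0.17 rot [ 3.141 -0.    -0.069] F [0.2 0.3 0.2] gap 36.1
left box back px [254. 128.]
2 [53, 53, 53, 53, 52, 52, 49, 49, 60, 113, 179, 206, 190]
-3 [165, 166, 165, 170, 174, 177, 173, 167, 158, 144, 180, 205, 183]
-5 [175, 172, 167, 171, 172, 171, 151, 161, 170, 138, 177, 204, 180]
-8 [172, 170, 164, 171, 175, 175, 158, 188, 196, 160, 181, 205, 178]
-12 [173, 175, 169, 172, 178, 181, 165, 169, 195, 182, 183, 206, 182]
-18 [177, 166, 159, 163, 159, 162, 160, 154, 176, 195, 192, 204, 186]
-25 [164, 164, 165, 169, 166, 165, 169, 171, 159, 176, 192, 204, 187]
mid box back px [393. 131.]
2 [181, 181, 181, 182, 181, 182, 170, 139, 159, 180, 168, 163, 162]
-3 [175, 173, 171, 174, 174, 177, 174, 169, 193, 204, 170, 141, 160]
-5 [163, 160, 161, 168, 166, 170, 183, 192, 208, 212, 166, 131, 160]
-8 [159, 160, 165, 171, 167, 166, 198, 208, 213, 214, 159, 133, 161]
-12 [165, 169, 170, 169, 164, 161, 178, 206, 212, 210, 161, 148, 163]
-18 [169, 171, 163, 166, 165, 169, 169, 188, 211, 212, 163, 159, 160]
-25 [166, 168, 159, 164, 165, 168, 166, 172, 202, 209, 173, 165, 160]
right box back px [251. 132.]
2 [122, 122, 123, 123, 124, 123, 123, 122, 123, 118, 141, 204, 205]
-3 [178, 177, 175, 171, 169, 166, 163, 161, 164, 152, 163, 211, 205]
-5 [173, 171, 171, 167, 170, 168, 159, 168, 186, 159, 164, 211, 203]
-8 [179, 178, 177, 172, 176, 177, 169, 182, 204, 184, 169, 210, 202]
-12 [179, 181, 178, 176, 177, 179, 172, 168, 196, 199, 183, 210, 200]
-18 [181, 174, 171, 174, 176, 170, 164, 164, 171, 200, 198, 211, 203]
-25 [177, 176, 176, 175, 177, 171, 169, 175, 165, 174, 195, 211, 203]
```

The bright arm slants inward from 48 mm to 44 mm behind the right box, the same as in the left bay, so both catches are sprung out. The gripper is clear of everything, so I'm handing in.

```bash
python3 -c "
from rig import r
print(r.hand_in())"
```

```text
the job is handed in; nothing more can be done
None
```

The job is handed in: the spool cassette is home in the left bay and the red tin in the right, both catches look sprung out in the wrist-camera images, and the duplicate bead box was left where it lay (about 27 s of the 72 s used; no verdict was returned).

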